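Clear the packing spot and slide the carton onto it

TASK

First clear the packing spot: take the brush that lies there and lay it down inside the open steel tray. Then slide the large carton across the counter, flat on its base and never lifted or tipped, until it rests wholly inside the white taped outline, square to it with long side along long side. Leave everything else on the counter where it is.

Things in the scene. Friction and masses are not known exactly. Their poses are not given: they have to be found in the camera images.
- carton_center (a point): centre of the large closed cardboard carton, 110 mm along its x, 150 mm along its y (long side), 70 mm tall; the point is 35 mm above its underside, z up. Loose, 0.4 to 0.85 kg, rests on the counter (z = 0); too wide to grasp, so it is pushed on its sides. It may start on either side of the counter, turned up to 30 degrees
- spot_center (a point): centre of the packing spot on the counter: a rectangle of white tape stuck flat on the surface (no height to bump on), inside 134 mm along its x and 174 mm along its y, tape 18 mm wide; z up. The carton must lie inside it, its y axis along the spot's y axis (either way round)
- brush_center (a point): centre of the scrubbing brush (half-way up), which lies bristles down on the packing spot: 150 mm long along its x, 32 mm wide along its y, 40 mm tall, z up; wooden back (upper 18 mm) over black bristles, rigid. Loose, 0.11 kg
- tray_floor (a point): centre of the inner floor of the open dark steel tray, 4 mm above the counter; outside 130 mm along its x, 210 mm along its y, 50 mm tall, walls 4 mm; z up. Fixed to the counter
- grease_tin: bystander: steel tin standing on the counter, 80 mm diameter, 60 mm tall; origin at the centre of its underside. Loose, leave alone
- filter: bystander: white oil-filter canister, 72 mm diameter, 62 mm tall, standing; origin at the centre of its underside. Loose, leave alone
- small_carton: bystander: small cardboard box 60 x 90 x 40 mm (its x, y, z), clearly smaller than the carton; origin at the centre of its underside. Loose, leave alone
- padlock: bystander: brass padlock lying flat, about 80 x 50 x 20 mm; origin at the centre of the underside of its brass block, shackle towards its +x. Loose, leave alone
- oil_jug: bystander: oil jug 90 x 130 mm, 200 mm tall with its handle; origin at the centre of its underside. Loose, leave alone
- jar: bystander: screw-top jar, 80 mm diameter, 100 mm tall; origin at the centre of its underside. Loose, leave alone

How it is judged:
On the way, in this order (a step that is already met when the one before it is completed fails the run):
1. the brush lies inside the tray (x of brush_center in the frame of tray_floor between -0.05 and 0.05 m and y of brush_center in the frame of tray_floor between -0.085 and 0.085 m and z of brush_center in the frame of tray_floor below 0.032 m), for 0.2 s.
2. the carton lies inside the taped outline (x of carton_center in the frame of spot_center between -0.015 and 0.015 m and y of carton_center in the frame of spot_center between -0.015 and 0.015 m and angle between the y axis of carton_center and the y axis of spot_center, either way round below 0.17 rad and height (world z) of carton_center below 0.04 m and angle between carton_center's own z axis and vertical below 0.08 rad), for 0.2 s.
At the end, for the whole second after the job is handed in: Brush inside the tray: centre within 50 mm across and 85 mm along of the tray centre, under 32 mm above its floor. Carton flat on the counter, centre within 15 mm of the spot centre along each spot axis, long side within 0.17 rad of the spot's (all of step 1 and all of step 2); the robot touches nothing.
It fails at once if the carton is lifted or tipped (height (world z) of carton_center above 0.05 m or angle between carton_center's own z axis and vertical above 0.25 rad).
It fails at once if a bystander is moved more than 20 mm (distance of any of grease_tin, filter, small_carton, padlock, oil_jug, jar from where it was at the start of the episode above 0.02 m).
It also fails if it takes over 72 s, if anything falls off the work surface, if the arm or the gripper's body presses on something with over 40 N, if the wrist force passes 120 N, or if a joint passes its speed limit or range.

ROBOT

A 6-joint arm with a two-finger parallel gripper is mounted at the origin on the work surface. World frame = base frame: x ahead of the robot, y to its left, z up, the work surface at z = 0. Lengths are in m, angles in rad, forces in N, time in s.
With the tool pointing down it reaches from about 0.3 to 0.85 m from the base axis. Payload 5.4 kg.
Tool frame: the origin (TCP) lies midway between the tips of the shut fingers; the grasp point (between the pads) lies 19 mm behind it (manip.grasp_offset is the z of the grasp point in the tool frame, in m); z points along the fingers, x is the direction in which the jaws open and shut, and the axes are right-handed (so a half turn about z gives the same grasp; the last joint's range is limited). The gripper opens to 85 mm and grips with 20 to 120 N. Pads are 22 mm wide; open, the fingers measure 114 mm over their backs; the gripper's body (76 mm by 85 mm) begins 54 mm behind the grasp point. The pads swing forward as they close: fully open they stand 13 mm farther back than shut.
Start: joints at [0.962, 0.158, 1.597, -0, 1.386, -0.21], TCP at [0.223, 0.53, 0.231] pointing down, gripper open.
Joint ranges: [-2.91, 2.91], [-0.94, 2.29], [0.18, 2.7], [-1.29, 4.43], [0.17, 2.64], [-3, 3]. Speed limits (rad/s): [2.57, 2.57, 3.14, 3.14, 3.14, 3.14].

INTERFACE

Orientations are given as a rotation vector (axis times angle).
In Python, from rig import manip, viewer gives the robot as it stands.
- The arm moves only by the tool servo_tool, never from a script. Its argument "targets" is a list of rows, each an object of numbers: "x", "y", "z": the shift along the world's x, y, z in m; "turn": the turn about the world's z in rad. In form: [{"x": .., "y": .., "z": .., "turn": ..}, ...]. A call has exactly 8 rows; each row shifts and turns the commanded pose from where the row before left it; what a row does not reach is not made up. A row lasts 1/10 s, in which the tool goes at most 50 mm and 8.59 degrees, less where a joint would pass 70% of its speed; a pose out of reach is approached as far as the arm can. A call with a gripper value outside its range is refused whole. "fingers" is the opening, from 0 (shut) to 1 (fully open), set as the call begins (left out, the last holds). The fingers move at their own pace and stop on an object; the grip force is fixed at half the most. Time passes only in rows, so rows that do not move let the fingers close, or fill a call up. It gives the time, the measured TCP pose, the force and the opening at its end, in the units of the state.
- manip.get_state(): the state, without advancing time (a new reading comes with each control period).
- viewer.camera(name): name is "scene" or "top" or "wrist"; returns a dict with "frame" (400x640x3 uint8, red, green, blue), "K" (3x3 intrinsics, pixels), "rvec" (rotation vector, rad) and "tvec" (3), from world to camera coordinates, as OpenCV has them. Camera axes: x right, y down, z forward; pixel columns grow to the right and rows downward; lengths in m; the calibration is good to about 2 mm. A picture is of the moment at which its call begins. There is no depth.
- manip.sign_off(): hands the job in, once; it reports no verdict.
Trained networks look in the newest picture that a camera, given by its name, has taken for a name from the list of things; names that differ only in an ending like _2 or _b are one class to them, and where a whole thing is asked for, a point or a joint stands for the part that bears it (a point fixed in the world has none). Each returns a list of dicts, best first, with "score" (0 to 1); they miss things now and then, are a little off and sometimes report something else, mostly with a low value. They report only what shows in the picture. A call takes as long as a camera call.
- viewer.spot_in(query, camera): "xyz" ([x, y, z] in m, in world coordinates, good to about 4 mm: the middle of the surface that is visible of it).
- viewer.spot_point(query, camera): "xyz" ([x, y, z] in m, in world coordinates, good to about 4 mm: a listed point, or the origin of a listed thing).
The state is a dict: "time_s": time; "qpos": joint angles; "qvel": joint speeds; "joint_torque": joint torques, N m; "eef_pos": TCP position; "ee_rot": TCP orientation; "wrist_force": force on the tool from outside, world axes, zero at the start; "torque": the same for the moment, N m; "opening": finger opening in m.
Only numpy, scipy, OpenCV 4.12 (cv2) and the standard library are available. Lean on these libraries where they do the work, as an engineer would, in place of code of your own. Each camera call takes 0.05 s, during which the arm holds its last target. There are 200 camera calls.

## Working session

There is one attempt and no reset: what is moved stays moved. The work goes in short steps, Python scripts to look and compute and a tool call to move; the robot and the scene stay as the last step left them, time stands still between calls to the robot, and variables do not carry over. Pictures are saved under pics/ and viewed, about 8 in all and at most 12, crops included, and the job is handed in when it is done.

Besides the shell and the picture viewer there is one more tool, called after "Call:" as name([rows], argument=value, ...), one row to a line, values as JSON. servo_tool: Moves the arm, as the interface text tells. Its arguments: {"type":"object","properties":{"targets":{"type":"array","items":{"type":"object","properties":{"x":{"type":"number"},"y":{"type":"number"},"z":{"type":"number"},"turn":{"type":"number"}}}},"fingers":{"type":"number"}},"required":["targets"]}

```bash
mkdir -p pics; python3 - <<'E'
from rig import manip, viewer
import cv2,numpy as np
c={}
for n in("top","scene"):
    r=viewer.camera(n);c[n]=r
    cv2.imwrite(f"pics/{n}0.png",r["frame"][:,:,::-1])
    np.savez(f"{n}.npz",**r)
for q in["carton_center","spot_center","brush_center","tray_floor","grease_tin","filter","small_carton","padlock","oil_jug","jar"]:
    for n in("top","scene"):
        for d in viewer.spot_point(q,n)[:2]: print(q,n,np.round(d["xyz"],3),round(d["score"],2))
s=manip.get_state();print(s,manip.grasp_offset)
E
```

```text
carton_center top [ 0.57  -0.249  0.036] 0.73
spot_center scene [ 0.561  0.249 -0.003] 0.73
brush_center top [0.536 0.246 0.018] 0.6
brush_center top [ 0.244 -0.302  0.002] 0.57
brush_center scene [0.54  0.246 0.022] 0.57
tray_floor top [0.702 0.012 0.001] 0.56
tray_floor scene [0.704 0.013 0.001] 0.86
grease_tin top [ 0.369 -0.087  0.003] 0.95
grease_tin scene [ 0.364 -0.088  0.   ] 0.66
filter top [0.383 0.091 0.001] 0.88
filter top [ 0.368 -0.089  0.002] 0.43
filter scene [ 0.386  0.095 -0.   ] 0.66
small_carton scene [ 0.245  0.396 -0.003] 0.6
padlock top [ 0.242 -0.3    0.002] 0.85
padlock scene [ 0.242 -0.303  0.001] 0.64
oil_jug top [ 0.439 -0.561  0.002] 0.66
oil_jug scene [ 0.441 -0.563  0.003] 0.78
jar top [0.401 0.562 0.001] 0.7
jar scene [0.407 0.561 0.001] 0.81
{'time_s': 1.1, 'qpos': array([ 9.61889278e-01,  1.58379276e-01,  1.59698066e+00,  2.58969494e-05,
        1.38620545e+00, -2.10112158e-01]), 'qvel': array([0.00051808, 0.00113693, 0.00071041, 0.00020099, 0.00043852,
       0.00119923]), 'joint_torque': array([ 2.68617187e-03, -3.96004307e+01, -3.31708503e+01, -1.42337274e-05,
        3.89952493e-04, -3.02949593e-05]), 'eef_pos': array([0.22329192, 0.5298662 , 0.2313205 ]), 'ee_rot': array([-2.61742248e+00, -1.73738087e+00, -2.51565479e-05]), 'wrist_force': array([0.25144015, 0.77972967, 0.84052448]), 'torque': array([-0.00950573, -0.00320408, -0.03596045]), 'opening': 0.08573035789468096} -0.0187
```

View pics/top0.png

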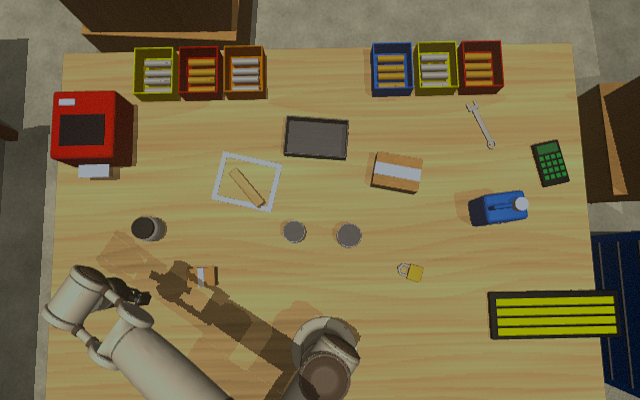

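View pics/scene0.png

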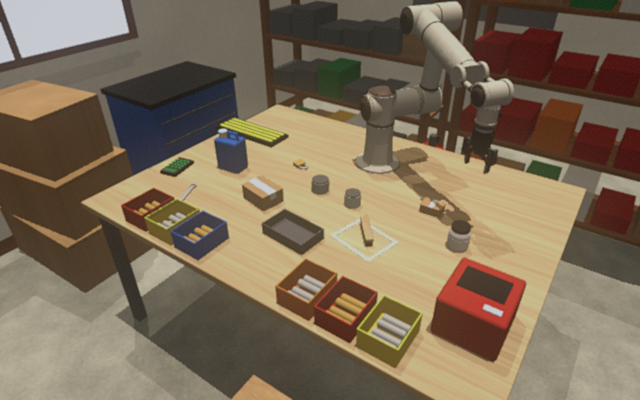

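The pictures show, in the top view, the carton at (397,172), the tray at (316,138), the tape outline at (247,181) with the brush diagonal inside it, and the tins at (294,231) and (348,235). The network positions agree with this. Next I get the orientations from rectified crops.

```bash
cat > h.py <<'E'
import cv2,numpy as np
def cam(n,take=True):
    from rig import viewer
    return viewer.camera(n)
def rect(r,z,x0,x1,y0,y1,s=1000.):
    """top-down: col = (y1-y)*s, row=(x1-x)*s at plane z"""
    R=cv2.Rodrigues(np.array(r["rvec"]))[0];t=np.array(r["tvec"]).reshape(3)
    P=r["K"]@np.c_[R[:,0],R[:,1],R[:,2]*z+t]
    A=np.array([[0,-1/s,x1],[-1/s,0,y1],[0,0,1]])
    return cv2.warpPerspective(np.ascontiguousarray(r["frame"][:,:,::-1]),P@A,(int((y1-y0)*s),int((x1-x0)*s)),flags=cv2.INTER_CUBIC|cv2.WARP_INVERSE_MAP)
def box(mask,x1,y1,s=1000.):
    cs=cv2.findContours(mask,cv2.RETR_EXTERNAL,cv2.CHAIN_APPROX_NONE)[0]
    c=max(cs,key=cv2.contourArea)[:,0,:]
    w=np.c_[x1-c[:,1]/s,y1-c[:,0]/s].astype(np.float32)
    (cx,cy),(a,b),_=m=cv2.minAreaRect(w*1000);p=cv2.boxPoints(m)
    e=[p[1]-p[0],p[2]-p[1]];L=max(e,key=np.linalg.norm)
    return np.round([cx/1000,cy/1000],4),sorted([round(a),round(b)]),round(float(np.degrees(np.arctan2(L[1],L[0])))%180,1)
E
python3 - <<'E'
from h import *
r=dict(np.load("top.npz"))
a=rect(r,0,.44,.7,.1,.4,1000);b=rect(r,.07,.44,.7,-.4,-.1,1000);c=rect(r,.04,.44,.7,.1,.4);d=rect(r,.05,.58,.82,-.14,.16)
for n,i in zip("abc",(a,b,c)):
    h=cv2.cvtColor(i,cv2.COLOR_BGR2HSV);print(n,h[130,150],h[20,20])
h=cv2.cvtColor(a,cv2.COLOR_BGR2HSV)
m=((h[...,1]<60)&(h[...,2]>140)).astype(np.uint8);print("spot outer",box(m,.7,.4))
g=cv2.cvtColor(d,cv2.COLOR_BGR2HSV);m2=((g[...,2]<120)).astype(np.uint8);print("tray",box(m2,.82,.16))
cv2.imwrite("pics/rect.png",np.vstack([np.hstack([a,b]),np.hstack([c,cv2.resize(d,(300,260))])]))
E
```

```text
a [ 25 105 133] [ 21 117 157]
b [108  23 170] [ 19 121 156]
c [ 24 111 136] [ 20 115 158]
spot outer (array([0.5607, 0.2505]), [174, 213], 75.9)
tray (array([0.6938, 0.0116]), [142, 214], 84.3)Traceback (most recent call last):
  File "<stdin>", line 9, in <module>
    return _nx.concatenate(arrs, 1, dtype=dtype, casting=casting)
           ~~~~~~~~~~~~~~~^^^^^^^^^^^^^^^^^^^^^^^^^^^^^^^^^^^^^^^
ValueError: all the input array dimensions except for the concatenation axis must match exactly, but along dimension 0, the array at index 0 has size 259 and the array at index 1 has size 260
```

```bash
python3 - <<'E'
from h import *
r=dict(np.load("top.npz"))
W=lambda z,x0,x1,y0,y1:cv2.resize(rect(r,z,x0,x1,y0,y1),(300,240))
a=W(0,.44,.68,.1,.4);b=W(.07,.44,.68,-.4,-.1);c=W(.04,.44,.68,.1,.4);d=W(.05,.58,.82,-.14,.16)
cv2.imwrite("pics/rect.png",np.vstack([np.hstack([a,b]),np.hstack([c,d])]))
E
```

```text
(no output)
```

View pics/rect.png

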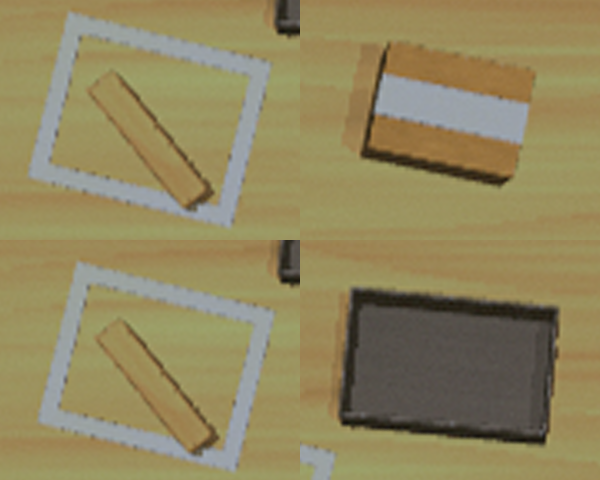

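The spot is at (0.561, 0.2505) with its long side at 75.9°. The carton is at (0.569, -0.252) at 79.4°, the brush at (0.535, 0.243) at 39.6°, and the tray at (0.70, 0.011) at 85°. I start by moving over the brush.

Call:
servo_tool([
  {"x":0.0195,"y":-0.018,"turn":-0.128},
  {"x":0.0195,"y":-0.018,"turn":-0.128},
  {"x":0.0195,"y":-0.018,"turn":-0.128},
  {"x":0.0195,"y":-0.018,"turn":-0.128},
  {"x":0.0195,"y":-0.018,"turn":-0.128},
  {"x":0.0195,"y":-0.018,"turn":-0.128},
  {"x":0.0195,"y":-0.018,"turn":-0.128},
  {"x":0.0195,"y":-0.018,"turn":-0.128},
], fingers=1)

```text
$.targets[0]: bad value
```

Call:
servo_tool([
  {"x":0.0195,"y":-0.018,"turn":-0.128},
  {"x":0.0195,"y":-0.018,"turn":-0.128},
  {"x":0.0195,"y":-0.018,"turn":-0.128},
  {"x":0.0195,"y":-0.018,"turn":-0.128,"z":-0.02},
  {"x":0.0195,"y":-0.018,"turn":-0.128,"z":-0.02},
  {"x":0.0195,"y":-0.018,"turn":-0.128,"z":-0.02},
  {"x":0.0195,"y":-0.018,"turn":-0.128,"z":-0.02},
  {"x":0.0195,"y":-0.018,"turn":-0.128},
])

```text
$.targets[0]: bad value
```

```bash
python3 - <<'E'
from h import *
from rig import manip,viewer
r=cam("wrist");s=manip.get_state()
print(s["eef_pos"],s["ee_rot"],s["qpos"])
for d in viewer.spot_point("brush_center","wrist")[:2]:print(d)
i=rect(r,.04,.44,.64,.14,.36,2000)
cv2.imwrite("pics/w1.png",i)
E
```

```text
[0.22328253 0.52984852 0.23129224] [ 2.61745428e+00  1.73739213e+00 -5.04500186e-05] [ 9.61892890e-01  1.58394697e-01  1.59701972e+00  1.10820963e-05
  1.38620846e+00 -2.10100605e-01]
```

View pics/w1.png

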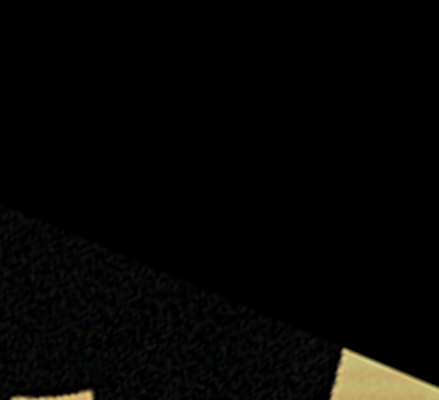

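The move was refused because every row needs all four keys, so the arm has not moved and that picture shows nothing useful. I resend it with full rows.

Call:
servo_tool([
  {"x":0.0195,"y":-0.018,"z":0,"turn":-0.128},
  {"x":0.0195,"y":-0.018,"z":0,"turn":-0.128},
  {"x":0.0195,"y":-0.018,"z":0,"turn":-0.128},
  {"x":0.0195,"y":-0.018,"z":0,"turn":-0.128},
  {"x":0.0195,"y":-0.018,"z":0,"turn":-0.128},
  {"x":0.0195,"y":-0.018,"z":0,"turn":-0.128},
  {"x":0.0195,"y":-0.018,"z":0,"turn":-0.128},
  {"x":0.0195,"y":-0.018,"z":0,"turn":-0.128},
], fingers=1)

```text
time_s: 2.0
eef_pos: [0.38, 0.3851, 0.2314]
ee_rot: [-3.133, -0.224, -0.0]
wrist_force: [-0.3, -0.1, -0.6]
opening: 0.0851
```

Call:
servo_tool([
  {"x":0.0195,"y":-0.018,"z":0,"turn":-0.128},
  {"x":0.0195,"y":-0.018,"z":0,"turn":-0.128},
  {"x":0.0195,"y":-0.018,"z":0,"turn":-0.128},
  {"x":0.0195,"y":-0.018,"z":-0.02,"turn":-0.128},
  {"x":0.0195,"y":-0.018,"z":-0.02,"turn":-0.128},
  {"x":0.0195,"y":-0.018,"z":-0.02,"turn":-0.128},
  {"x":0.0195,"y":-0.018,"z":-0.02,"turn":-0.128},
  {"x":0.0195,"y":-0.018,"z":0,"turn":-0.128},
])

```text
time_s: 2.8
eef_pos: [0.5338, 0.2405, 0.1477]
ee_rot: [2.838, -1.338, -0.008]
wrist_force: [-1.0, 0.3, 0.0]
opening: 0.0852
```

```bash
python3 - <<'E'
from h import *
from rig import manip,viewer
r=cam("wrist");s=manip.get_state()
print(s["eef_pos"],s["ee_rot"],s["qpos"])
for d in viewer.spot_point("brush_center","wrist")[:2]:print(d)
i=rect(r,.04,.44,.64,.14,.36,2000)
cv2.imwrite("pics/w2.png",i)
E
```

```text
[0.53766516 0.2378586  0.14950477] [ 2.83400145e+00 -1.34965573e+00  2.96927291e-04] [ 0.21229504  0.26604938  1.6387343  -0.00231938  1.23826101  1.10196768]
{'xyz': [0.5361, 0.2475, 0.0175], 'score': 0.55}
```

View pics/w2.png

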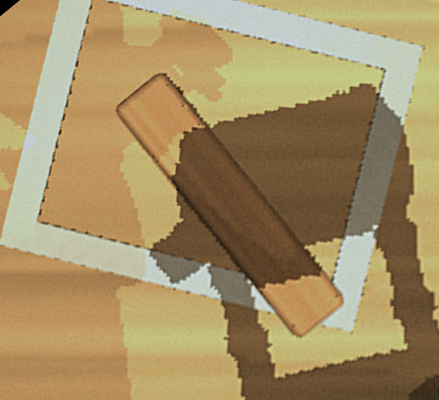

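The wrist view shows the brush top with its centre at pixel (230,203), which is (0.538, 0.245), at 38.7°. The jaws are already square to it. I shift 7 mm in y, descend and grip.

Call:
servo_tool([
  {"x":0,"y":0.004,"z":-0.02,"turn":0},
  {"x":0,"y":0.003,"z":-0.02,"turn":0},
  {"x":0,"y":0,"z":-0.025,"turn":0},
  {"x":0,"y":0,"z":-0.025,"turn":0},
  {"x":0,"y":0,"z":-0.025,"turn":0},
  {"x":0,"y":0,"z":-0.022,"turn":0},
  {"x":0,"y":0,"z":0,"turn":0},
  {"x":0,"y":0,"z":0,"turn":0},
], fingers=1)

```text
time_s: 3.7
eef_pos: [0.5352, 0.2493, 0.0148]
ee_rot: [-2.846, 1.331, 0.0]
wrist_force: [0.7, -1.2, 0.9]
opening: 0.085
```

Call:
servo_tool([
  {"x":0,"y":0,"z":0,"turn":0},
  {"x":0,"y":0,"z":0,"turn":0},
  {"x":0,"y":0,"z":0,"turn":0},
  {"x":0,"y":0,"z":0,"turn":0},
  {"x":0,"y":0,"z":0,"turn":0},
  {"x":0,"y":0,"z":0,"turn":0},
  {"x":0,"y":0,"z":0,"turn":0},
  {"x":0,"y":0,"z":0,"turn":0},
], fingers=0)

```text
time_s: 4.5
eef_pos: [0.5362, 0.2491, 0.0154]
ee_rot: [-2.844, 1.332, -0.002]
wrist_force: [0.3, 0.6, 5.2]
opening: 0.0306
```

Call:
servo_tool([
  {"x":0,"y":0,"z":0.03,"turn":0},
  {"x":0,"y":0,"z":0.04,"turn":0},
  {"x":0,"y":0,"z":0.04,"turn":0},
  {"x":0.014,"y":-0.02,"z":0,"turn":0.066},
  {"x":0.014,"y":-0.02,"z":0,"turn":0.066},
  {"x":0.014,"y":-0.02,"z":0,"turn":0.066},
  {"x":0.014,"y":-0.02,"z":0,"turn":0.066},
  {"x":0.014,"y":-0.02,"z":0,"turn":0.066},
], fingers=0)

```text
time_s: 5.3
eef_pos: [0.6051, 0.148, 0.1235]
ee_rot: [3.026, -0.843, -0.002]
wrist_force: [0.4, 0.1, -1.4]
opening: 0.0311
```

Call:
servo_tool([
  {"x":0.014,"y":-0.02,"z":0,"turn":0.066},
  {"x":0.014,"y":-0.02,"z":0,"turn":0.066},
  {"x":0.014,"y":-0.02,"z":0,"turn":0.066},
  {"x":0.014,"y":-0.02,"z":0,"turn":0.066},
  {"x":0.014,"y":-0.02,"z":0,"turn":0.066},
  {"x":0.014,"y":-0.02,"z":0,"turn":0.066},
  {"x":0.01,"y":-0.018,"z":0,"turn":0.066},
  {"x":0,"y":0,"z":0,"turn":0},
])

```text
time_s: 6.1
eef_pos: [0.6997, 0.0083, 0.1234]
ee_rot: [3.138, -0.135, -0.001]
wrist_force: [-0.7, 0.2, -1.7]
opening: 0.0312
```

```bash
python3 - <<'E'
from h import *
from rig import manip,viewer
r=cam("wrist");t=cam("top");s=manip.get_state()
print(s["eef_pos"],s["ee_rot"],s["opening"],s["qpos"])
for n in("wrist","top"):
  for q in("brush_center","tray_floor"):
    for d in viewer.spot_point(q,n)[:2]:print(n,q,d)
i=rect(t,.05,.55,.85,-.15,.17,1200)
cv2.imwrite("pics/w3.png",np.hstack([cv2.resize(i,(400,375)),cv2.resize(r["frame"][:,:,::-1],(400,375))]))
E
```

```text
[0.69865895 0.01094427 0.12339391] [-3.13804595e+00  1.34578454e-01  2.74624889e-03] 0.030684562211807112 [-1.56986497e-01  5.62496575e-01  1.30106829e+00  4.77691542e-04
  1.27984041e+00 -7.14043356e-02]
wrist brush_center {'xyz': [0.7, 0.0053, 0.1262], 'score': 0.86}
top brush_center {'xyz': [0.7018, 0.0044, 0.1261], 'score': 0.66}
```

View pics/w3.png

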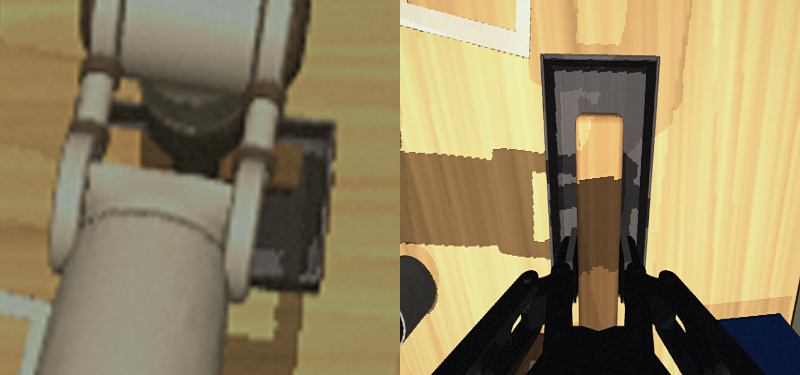

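The brush is held over the tray and centred across it. In the wrist view it runs along the tray's middle, near column 600. I lower it by 0.10 m, release and retreat.

Call:
servo_tool([
  {"x":0.001,"y":0.002,"z":-0.02,"turn":0},
  {"x":0,"y":0,"z":-0.02,"turn":0},
  {"x":0,"y":0,"z":-0.02,"turn":0},
  {"x":0,"y":0,"z":-0.015,"turn":0},
  {"x":0,"y":0,"z":-0.015,"turn":0},
  {"x":0,"y":0,"z":-0.01,"turn":0},
  {"x":0,"y":0,"z":0,"turn":0},
  {"x":0,"y":0,"z":0,"turn":0},
], fingers=0)

```text
time_s: 7.2
eef_pos: [0.7007, 0.0128, 0.0247]
ee_rot: [3.139, -0.132, 0.001]
wrist_force: [-0.3, -0.3, -0.1]
opening: 0.0308
```

Call:
servo_tool([
  {"x":0,"y":0,"z":0,"turn":0},
  {"x":0,"y":0,"z":0,"turn":0},
  {"x":0,"y":0,"z":0,"turn":0},
  {"x":0,"y":0,"z":0,"turn":0},
  {"x":0,"y":0,"z":0,"turn":0},
  {"x":0,"y":0,"z":0.03,"turn":0},
  {"x":0,"y":0,"z":0.04,"turn":0},
  {"x":0,"y":0,"z":0.05,"turn":0},
], fingers=0.6)

```text
time_s: 8.0
eef_pos: [0.6986, 0.013, 0.1432]
ee_rot: [-3.138, 0.132, 0.008]
wrist_force: [0.7, -0.2, -0.3]
opening: 0.0511
```

```bash
python3 - <<'E'
from rig import manip,viewer
viewer.camera("wrist");viewer.camera("scene");s=manip.get_state()
print(s["eef_pos"],s["ee_rot"],s["opening"])
for n in("wrist","scene"):
  for q in("brush_center","tray_floor","carton_center"):
    for d in viewer.spot_point(q,n)[:2]:print(n,q,d)
E
```

```text
[0.70555582 0.01217879 0.15443799] [ 3.13698665 -0.13160987  0.02531519] 0.051493784623265954
wrist brush_center {'xyz': [0.7054, 0.0094, 0.0214], 'score': 0.95}
scene brush_center {'xyz': [0.7039, 0.0134, 0.0265], 'score': 0.74}
scene tray_floor {'xyz': [0.7043, 0.0117, 0.0016], 'score': 0.69}
scene carton_center {'xyz': [0.5741, -0.2506, 0.0321], 'score': 0.58}
```

The brush lies in the tray: both cameras put its centre within 5 mm of the tray centre, at z ≈ 0.024. Next I go to the carton's far side for a sideways push, heading for (0.66, -0.267) with the jaws along the long face.

Call:
servo_tool([
  {"x":-0.003,"y":-0.023,"z":0,"turn":0.12},
  {"x":-0.003,"y":-0.023,"z":0,"turn":0.12},
  {"x":-0.003,"y":-0.023,"z":0,"turn":0.12},
  {"x":-0.003,"y":-0.023,"z":0,"turn":0.12},
  {"x":-0.003,"y":-0.023,"z":0,"turn":0.12},
  {"x":-0.003,"y":-0.023,"z":0,"turn":0.12},
  {"x":-0.003,"y":-0.023,"z":0,"turn":0.12},
  {"x":-0.003,"y":-0.023,"z":0,"turn":0.12},
], fingers=0.6)

```text
time_s: 9.2
eef_pos: [0.6752, -0.1717, 0.1424]
ee_rot: [-2.84, -1.339, 0.003]
wrist_force: [1.2, 0.0, 0.8]
opening: 0.0513
```

Call:
servo_tool([
  {"x":-0.004,"y":-0.024,"z":0,"turn":0.125},
  {"x":-0.004,"y":-0.024,"z":0,"turn":0.125},
  {"x":-0.003,"y":-0.024,"z":0,"turn":0.125},
  {"x":-0.003,"y":-0.023,"z":0,"turn":0.125},
  {"x":0,"y":0,"z":0,"turn":0},
  {"x":0,"y":0,"z":0,"turn":0},
  {"x":0,"y":0,"z":0,"turn":0},
  {"x":0,"y":0,"z":0,"turn":0},
])

```text
time_s: 10.0
eef_pos: [0.6624, -0.2649, 0.1439]
ee_rot: [-2.426, -1.995, 0.0]
wrist_force: [0.1, 0.0, 0.2]
opening: 0.0511
```

```bash
python3 - <<'E'
from h import *
from rig import manip,viewer
r=cam("wrist");s=manip.get_state()
R=cv2.Rodrigues(s["ee_rot"])[0]
print(s["eef_pos"],np.degrees(np.arctan2(R[1,0],R[0,0])),s["qpos"])
for d in viewer.spot_point("carton_center","wrist")[:2]:print(d)
cv2.imwrite("pics/w4.png",rect(r,.07,.45,.75,-.4,-.1,1500))
E
```

```text
[ 0.66244106 -0.26503747  0.14408003] 78.87519405513238 [-5.49494333e-01  5.79368394e-01  1.23458615e+00  1.44706937e-04
  1.32812895e+00 -1.92616104e+00]
```

View pics/w4.png

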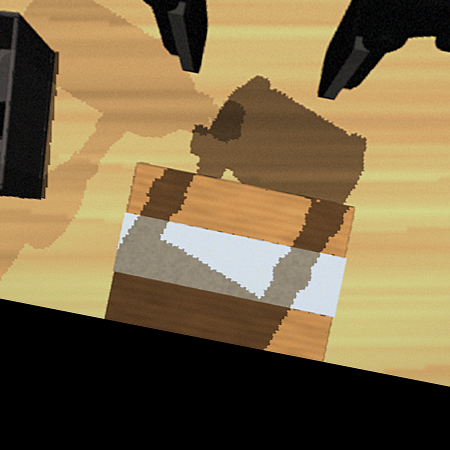

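The wrist view shows the carton's far top edge from pixel (136,162) to (355,207). It measures 149 mm, which matches, and gives a carton centre of (0.572, -0.252) at 78.5°. I descend, then push about 0.113 m toward the robot.

Call:
servo_tool([
  {"x":0,"y":0,"z":-0.025,"turn":0},
  {"x":0,"y":0,"z":-0.025,"turn":0},
  {"x":0,"y":0,"z":-0.025,"turn":0},
  {"x":0,"y":0,"z":-0.025,"turn":0},
  {"x":0,"y":0,"z":-0.024,"turn":0},
  {"x":0,"y":0,"z":0,"turn":0},
  {"x":-0.008,"y":0.002,"z":0,"turn":0},
  {"x":-0.008,"y":0.002,"z":0,"turn":0},
], fingers=0.6)

```text
time_s: 10.9
eef_pos: [0.647, -0.2626, 0.0224]
ee_rot: [2.424, 1.993, 0.002]
wrist_force: [-0.3, -0.8, -0.1]
opening: 0.0515
```

Call:
servo_tool([
  {"x":-0.008,"y":0.002,"z":0,"turn":-0.005},
  {"x":-0.01,"y":0.0025,"z":0,"turn":-0.005},
  {"x":-0.01,"y":0.0025,"z":0,"turn":-0.005},
  {"x":-0.01,"y":0.0025,"z":0,"turn":-0.005},
  {"x":-0.01,"y":0.0025,"z":0,"turn":-0.005},
  {"x":-0.01,"y":0.0025,"z":0,"turn":-0.005},
  {"x":-0.01,"y":0.0025,"z":0,"turn":-0.005},
  {"x":-0.01,"y":0.0025,"z":0,"turn":-0.005},
])

```text
time_s: 11.7
eef_pos: [0.5693, -0.2435, 0.0225]
ee_rot: [2.463, 1.942, 0.003]
wrist_force: [3.0, -0.5, 0.7]
opening: 0.0512
```

Call:
servo_tool([
  {"x":-0.01,"y":0.0025,"z":0,"turn":-0.005},
  {"x":-0.01,"y":0.0025,"z":0,"turn":-0.005},
  {"x":-0.01,"y":0.0025,"z":0,"turn":0},
  {"x":-0.008,"y":0.002,"z":0,"turn":0},
  {"x":0,"y":0,"z":0,"turn":0},
  {"x":0,"y":0,"z":0,"turn":0},
  {"x":0.01,"y":-0.0025,"z":0,"turn":0},
  {"x":0.01,"y":-0.0025,"z":0,"turn":0},
])

```text
time_s: 12.5
eef_pos: [0.5501, -0.2379, 0.0199]
ee_rot: [-2.475, -1.933, 0.001]
wrist_force: [0.1, 0.4, 1.0]
opening: 0.0515
```

```bash
python3 - <<'E'
from h import *
from rig import manip,viewer
cam("scene");r=cam("wrist");s=manip.get_state()
R=cv2.Rodrigues(s["ee_rot"])[0]
print(s["eef_pos"],np.degrees(np.arctan2(R[1,0],R[0,0])))
for d in viewer.spot_point("carton_center","scene")[:2]:print(d)
for q in("grease_tin","filter"):print(q,viewer.spot_point(q,"scene")[:1])
cv2.imwrite("pics/w5.png",rect(r,.07,.35,.65,-.4,-.1,1500))
E
```

```text
[ 0.5510322  -0.23842934  0.02028443] 75.99271396914922
{'xyz': [0.4629, -0.2207, 0.036], 'score': 0.83}
grease_tin [{'xyz': [0.3674, -0.0892, 0.0028], 'score': 0.54}]
filter [{'xyz': [0.3881, 0.0929, -0.0016], 'score': 0.65}]
```

The side push landed as planned: the carton is at about (0.463, -0.221) and the tins have not moved. Now I move round to its -y end.

Call:
servo_tool([
  {"x":0,"y":0,"z":0.04,"turn":0},
  {"x":0,"y":0,"z":0.04,"turn":0},
  {"x":0,"y":0,"z":0.04,"turn":0},
  {"x":-0.01,"y":-0.009,"z":0,"turn":-0.131},
  {"x":-0.01,"y":-0.009,"z":0,"turn":-0.131},
  {"x":-0.01,"y":-0.009,"z":0,"turn":-0.131},
  {"x":-0.01,"y":-0.009,"z":0,"turn":-0.131},
  {"x":-0.01,"y":-0.009,"z":0,"turn":-0.131},
], fingers=0.6)

```text
time_s: 13.55
eef_pos: [0.4992, -0.2831, 0.14]
ee_rot: [-2.968, -1.026, 0.001]
wrist_force: [1.0, 0.8, -0.4]
opening: 0.0511
```

Call:
servo_tool([
  {"x":-0.01,"y":-0.009,"z":0,"turn":-0.131},
  {"x":-0.01,"y":-0.009,"z":0,"turn":-0.131},
  {"x":-0.01,"y":-0.009,"z":0,"turn":-0.131},
  {"x":-0.01,"y":-0.009,"z":0,"turn":-0.131},
  {"x":-0.01,"y":-0.009,"z":0,"turn":-0.131},
  {"x":-0.01,"y":-0.009,"z":0,"turn":-0.131},
  {"x":-0.007,"y":-0.002,"z":0,"turn":-0.131},
  {"x":0,"y":0,"z":0,"turn":0},
])

```text
time_s: 14.35
eef_pos: [0.4322, -0.3391, 0.14]
ee_rot: [-3.117, 0.388, 0.002]
wrist_force: [0.9, 0.5, 0.2]
opening: 0.0512
```

Call:
servo_tool([
  {"x":0,"y":0,"z":0,"turn":0},
  {"x":0,"y":0,"z":0,"turn":0},
  {"x":0,"y":0,"z":0,"turn":0},
  {"x":0,"y":0,"z":0,"turn":0},
  {"x":0,"y":0,"z":0,"turn":0},
  {"x":0,"y":0,"z":0,"turn":0},
  {"x":0,"y":0,"z":0,"turn":0},
  {"x":0,"y":0,"z":0,"turn":0},
])

```text
time_s: 15.15
eef_pos: [0.4333, -0.3391, 0.1403]
ee_rot: [-3.118, 0.385, 0.0]
wrist_force: [-0.1, 0.4, -0.0]
opening: 0.0514
```

```bash
python3 - <<'E'
from h import *
from rig import manip,viewer
r=cam("wrist");s=manip.get_state();t=cam("top")
R=cv2.Rodrigues(s["ee_rot"])[0]
print(s["eef_pos"],np.degrees(np.arctan2(R[1,0],R[0,0])),s["qpos"])
for n in ("wrist","top"):print(viewer.spot_point("carton_center",n)[:2])
f=lambda c:cv2.resize(rect(c,.07,.33,.6,-.4,-.1,1500),None,fx=.88,fy=.88)
cv2.imwrite("pics/w6.png",np.hstack([f(r),f(t)]))
E
```

```text
[ 0.43328499 -0.3391365   0.14028805] -14.089851250349803 [-8.83794281e-01  1.82608566e-01  1.75694368e+00  2.37942312e-05
  1.20208377e+00 -6.37888561e-01]
[{'xyz': [0.4609, -0.2208, 0.0346], 'score': 0.95}]
[{'xyz': [0.466, -0.2206, 0.0361], 'score': 0.59}]
```

View pics/w6.png

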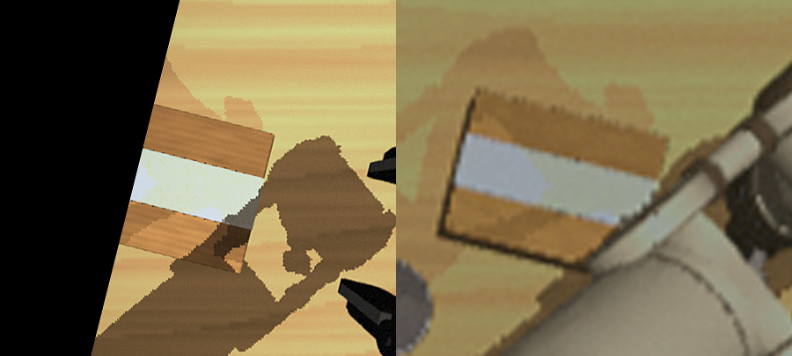

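The near short edge runs from pixel (274,134) to (240,272), so the carton centre is (0.464, -0.222) at 76.1°, already parallel to the spot. The remaining travel is (0.097, 0.472). I descend and start the long push.

Call:
servo_tool([
  {"x":0,"y":0,"z":-0.024,"turn":0},
  {"x":0,"y":0,"z":-0.024,"turn":0},
  {"x":0,"y":0,"z":-0.024,"turn":0},
  {"x":0,"y":0,"z":-0.024,"turn":0},
  {"x":0,"y":0,"z":-0.024,"turn":0},
  {"x":0.003,"y":0.011,"z":0,"turn":0},
  {"x":0.003,"y":0.011,"z":0,"turn":0},
  {"x":0.0025,"y":0.012,"z":0,"turn":0},
], fingers=0.6)

```text
time_s: 16.15
eef_pos: [0.443, -0.3052, 0.0219]
ee_rot: [3.116, -0.384, 0.003]
wrist_force: [0.5, -5.9, -0.9]
opening: 0.0513
```

Call:
servo_tool([
  {"x":0.0024,"y":0.0118,"z":0,"turn":0},
  {"x":0.0024,"y":0.0118,"z":0,"turn":0},
  {"x":0.0024,"y":0.0118,"z":0,"turn":0},
  {"x":0.0024,"y":0.0118,"z":0,"turn":0},
  {"x":0.0024,"y":0.0118,"z":0,"turn":0},
  {"x":0.0024,"y":0.0118,"z":0,"turn":0},
  {"x":0.0024,"y":0.0118,"z":0,"turn":0},
  {"x":0.0024,"y":0.0118,"z":0,"turn":0},
])

```text
time_s: 16.95
eef_pos: [0.4611, -0.2097, 0.0202]
ee_rot: [-3.118, 0.385, 0.0]
wrist_force: [0.2, -4.0, 1.3]
opening: 0.0515
```

Call:
servo_tool([
  {"x":0.0024,"y":0.0118,"z":0,"turn":0},
  {"x":0.0024,"y":0.0118,"z":0,"turn":0},
  {"x":0.0024,"y":0.0118,"z":0,"turn":0},
  {"x":0.0024,"y":0.0118,"z":0,"turn":0},
  {"x":0.0024,"y":0.0118,"z":0,"turn":0},
  {"x":0.0024,"y":0.0118,"z":0,"turn":0},
  {"x":0.0024,"y":0.0118,"z":0,"turn":0},
  {"x":0.0024,"y":0.0118,"z":0,"turn":0},
])

```text
time_s: 17.75
eef_pos: [0.4803, -0.1153, 0.0202]
ee_rot: [-3.118, 0.385, 0.0]
wrist_force: [-1.7, -3.6, 1.0]
opening: 0.0513
```

```bash
python3 - <<'E'
from h import *
from rig import manip,viewer
s=manip.get_state();t=cam("scene");cam("top")
R=cv2.Rodrigues(s["ee_rot"])[0]
print(s["eef_pos"],np.degrees(np.arctan2(R[1,0],R[0,0])),s["wrist_force"])
for n in ("scene","top"):
  for q in("carton_center","grease_tin","filter","brush_center"):print(n,q,viewer.spot_point(q,n)[:1])
E
```

```text
[ 0.48026167 -0.11526328  0.02023138] -14.090545882389465 [-1.68060778 -3.57463805  0.95988758]
scene carton_center [{'xyz': [0.5031, -0.0293, 0.0357], 'score': 0.55}]
scene grease_tin [{'xyz': [0.3676, -0.0848, 0.004], 'score': 0.53}]
scene filter [{'xyz': [0.3837, 0.0955, -0.0015], 'score': 0.61}]
scene brush_center [{'xyz': [0.7043, 0.0117, 0.0248], 'score': 0.61}]
top carton_center [{'xyz': [0.5013, -0.0246, 0.0351], 'score': 0.68}]
top grease_tin []
top filter [{'xyz': [0.3822, 0.0906, 0.0006], 'score': 0.59}]
top brush_center [{'xyz': [0.7045, 0.0095, 0.0226], 'score': 0.94}]
```

It tracks exactly, with two-finger contact and about 4 N. I continue.

Call:
servo_tool([
  {"x":0.0024,"y":0.0118,"z":0,"turn":0},
  {"x":0.0024,"y":0.0118,"z":0,"turn":0},
  {"x":0.0024,"y":0.0118,"z":0,"turn":0},
  {"x":0.0024,"y":0.0118,"z":0,"turn":0},
  {"x":0.0024,"y":0.0118,"z":0,"turn":0},
  {"x":0.0024,"y":0.0118,"z":0,"turn":0},
  {"x":0.0024,"y":0.0118,"z":0,"turn":0},
  {"x":0.0024,"y":0.0118,"z":0,"turn":0},
], fingers=0.6)

```text
time_s: 19.05
eef_pos: [0.4995, -0.0209, 0.0203]
ee_rot: [3.118, -0.385, -0.0]
wrist_force: [-0.2, -3.9, 1.0]
opening: 0.0512
```

Call:
servo_tool([
  {"x":0.0024,"y":0.0118,"z":0,"turn":0},
  {"x":0.0024,"y":0.0118,"z":0,"turn":0},
  {"x":0.0024,"y":0.0118,"z":0,"turn":0},
  {"x":0.0024,"y":0.0118,"z":0,"turn":0},
  {"x":0.0024,"y":0.0118,"z":0,"turn":0},
  {"x":0.0024,"y":0.0118,"z":0,"turn":0},
  {"x":0.0024,"y":0.0118,"z":0,"turn":0},
  {"x":0.0024,"y":0.0118,"z":0,"turn":0},
])

```text
time_s: 19.85
eef_pos: [0.5186, 0.0735, 0.0202]
ee_rot: [3.118, -0.385, -0.0]
wrist_force: [-1.8, -4.1, 1.1]
opening: 0.0512
```

```bash
python3 - <<'E'
from h import *
from rig import manip,viewer
s=manip.get_state();t=cam("scene");u=cam("top")
print(s["eef_pos"],s["wrist_force"])
for n in ("scene","top"):
  for q in("carton_center","spot_center","filter"):print(n,q,viewer.spot_point(q,n)[:1])
f=lambda c,z:rect(c,z,.42,.70,.05,.40,1100)
cv2.imwrite("pics/w7.png",np.hstack([f(u,.07),f(t,0)]))
E
```

```text
[0.518648   0.07345588 0.02021481] [-1.83472128 -4.13631143  1.07192946]
scene carton_center [{'xyz': [0.5386, 0.1621, 0.0365], 'score': 0.79}]
scene spot_center [{'xyz': [0.5623, 0.2523, -0.0024], 'score': 0.73}]
scene filter [{'xyz': [0.7036, 0.0107, 0.0221], 'score': 0.41}]
top carton_center [{'xyz': [0.5418, 0.1657, 0.0358], 'score': 0.87}]
top spot_center []
top filter []
```

View pics/w7.png

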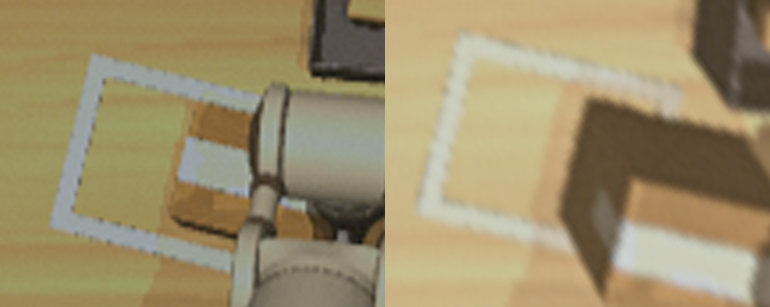

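The far top edge, pixels (192,100) to (170,215), gives a carton centre of (0.539, 0.163), and the networks agree. The remainder is (0.022, 0.088), purely along the spot's axis. I finish the push, then back off and lift.

Call:
servo_tool([
  {"x":0.003,"y":0.012,"z":0,"turn":0},
  {"x":0.003,"y":0.012,"z":0,"turn":0},
  {"x":0.003,"y":0.012,"z":0,"turn":0},
  {"x":0.003,"y":0.012,"z":0,"turn":0},
  {"x":0.003,"y":0.012,"z":0,"turn":0},
  {"x":0.003,"y":0.012,"z":0,"turn":0},
  {"x":0.003,"y":0.011,"z":0,"turn":0},
  {"x":0.001,"y":0.005,"z":0,"turn":0},
], fingers=0.6)

```text
time_s: 21.05
eef_pos: [0.5409, 0.1617, 0.0203]
ee_rot: [-3.118, 0.384, -0.0]
wrist_force: [-0.2, -3.8, 0.3]
opening: 0.0514
```

Call:
servo_tool([
  {"x":0,"y":0,"z":0,"turn":0},
  {"x":-0.004,"y":-0.015,"z":0,"turn":0},
  {"x":-0.005,"y":-0.02,"z":0,"turn":0},
  {"x":-0.005,"y":-0.02,"z":0,"turn":0},
  {"x":0,"y":0,"z":0.04,"turn":0},
  {"x":0,"y":0,"z":0.045,"turn":0},
  {"x":-0.01,"y":-0.03,"z":0.04,"turn":0},
  {"x":-0.02,"y":-0.04,"z":0.02,"turn":0},
])

```text
time_s: 21.85
eef_pos: [0.4988, 0.0347, 0.169]
ee_rot: [3.118, -0.383, 0.012]
wrist_force: [1.2, -1.0, -0.1]
opening: 0.0512
```

Call:
servo_tool([
  {"x":-0.02,"y":-0.04,"z":0.02,"turn":0},
  {"x":-0.02,"y":-0.04,"z":0.02,"turn":0},
  {"x":-0.02,"y":-0.04,"z":0,"turn":0},
  {"x":-0.02,"y":-0.04,"z":0,"turn":0},
  {"x":0,"y":0,"z":0,"turn":0},
  {"x":0,"y":0,"z":0,"turn":0},
  {"x":0,"y":0,"z":0,"turn":0},
  {"x":0,"y":0,"z":0,"turn":0},
])

```text
time_s: 22.65
eef_pos: [0.4169, -0.1231, 0.2044]
ee_rot: [-3.118, 0.383, 0.0]
wrist_force: [-0.3, -0.1, 0.5]
opening: 0.0511
```

```bash
python3 - <<'E'
from h import *
from rig import manip,viewer
s=manip.get_state();t=cam("scene");u=cam("top")
print(s["eef_pos"],s["wrist_force"])
for n in ("scene","top"):
  for q in("carton_center","spot_center","brush_center","tray_floor","grease_tin","filter","small_carton","padlock","oil_jug","jar"):
    print(n,q,[(np.round(d["xyz"],3),round(d["score"],2)) for d in viewer.spot_point(q,n)[:1]])
f=lambda c,z:rect(c,z,.42,.70,.05,.40,1100)
cv2.imwrite("pics/w8.png",np.hstack([f(u,.07),f(u,0)]))
E
```

```text
[ 0.41694011 -0.12314282  0.2043774 ] [-0.3210642  -0.13291247  0.4867645 ]
scene carton_center [(array([0.562, 0.252, 0.036]), 0.84)]
scene spot_center []
scene brush_center [(array([0.705, 0.012, 0.022]), 0.77)]
scene tray_floor [(array([0.703, 0.011, 0.003]), 0.58)]
scene grease_tin [(array([ 0.366, -0.088, -0.001]), 0.82)]
scene filter [(array([ 0.386,  0.096, -0.002]), 0.75)]
scene small_carton [(array([ 0.242,  0.396, -0.003]), 0.57)]
scene padlock [(array([ 0.244, -0.308, -0.001]), 0.46)]
scene oil_jug [(array([0.704, 0.014, 0.003]), 0.73)]
scene jar [(array([0.408, 0.561, 0.003]), 0.64)]
top carton_center [(array([0.563, 0.251, 0.035]), 0.89)]
top spot_center [(array([0.704, 0.009, 0.004]), 0.16)]
top brush_center [(array([0.704, 0.009, 0.024]), 0.64)]
top tray_floor [(array([0.704, 0.012, 0.003]), 0.93)]
top grease_tin [(array([ 0.368, -0.088,  0.006]), 0.55)]
top filter [(array([ 0.385,  0.09 , -0.003]), 0.8)]
top small_carton [(array([0.243, 0.392, 0.   ]), 0.76)]
top padlock [(array([ 0.246, -0.302,  0.001]), 0.77)]
top oil_jug [(array([ 0.443, -0.559,  0.   ]), 0.74)]
top jar [(array([0.4  , 0.564, 0.001]), 0.97)]
```

View pics/w8.png

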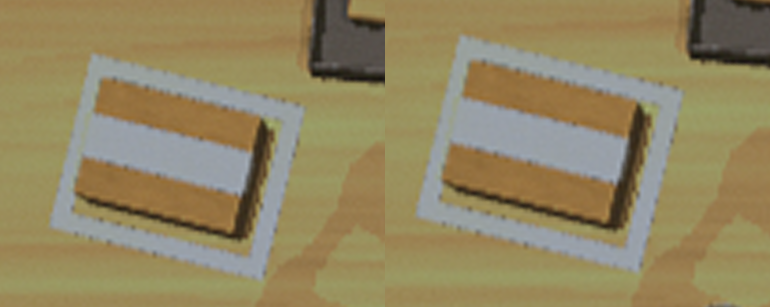

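The carton sits square inside the outline. Its measured centre is (0.5625, 0.2515) against the spot's (0.561, 0.2505), and the bystanders are where they were. I hand in.

```bash
python3 -c "
from rig import manip
print(manip.sign_off())"
```

```text
the job is handed in; nothing more can be done
None
```

The job is done and handed in at about 23 s of the 72 s allowed; the hand-in gives no verdict.

- **Brush:** I gripped it, carried it over and laid it in the steel tray. The last check put its centre within about 5 mm of the tray centre, at z ≈ 0.023.
- **Carton:** I pushed it flat with two fingers, about 0.11 m sideways and then 0.48 m along the spot's axis, with measured forces of no more than about 6 N. Both cameras put its centre within 3 mm of the spot centre. In the last picture it lies square inside the tape.
- **Bystanders:** All six were found within about 6 mm of where they started, which is close to the measuring noise.
- **Checks that failed or disagreed:**
  - My first move call was refused because each row needs all four values. Nothing moved, and one picture was wasted.
  - The final scene-camera reading for the oil jug and the top-camera reading for the spot both landed on the tray. I took these as false detections. The top camera showed the jug in place, and I judged the spot from the earlier tape measurement and the picture.
- **Robot:** The arm had backed off to z ≈ 0.2 m with near-zero wrist force, touching nothing.

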